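# Fit the spice carousel's handle, turn the square jar to the front and hold it

## Robot

A 6-joint arm with a two-finger parallel gripper is mounted at the origin on the work surface. World frame = base frame: x ahead of the robot, y to its left, z up, the work surface at z = 0. Lengths are in m, angles in rad, forces in N, time in s.
With the tool pointing down it reaches from about 0.25 to 0.775 m from the base axis. Payload 4 kg.
Tool frame: the origin (TCP) lies on the centre line of the jaws, within the pads' length; the fingertips stand 25 mm ahead of it and the grasp point (between the pads) lies 6 mm ahead of it; z points along the fingers, y is the line along which they close (so a half turn about z gives the same grasp; the last joint's range is limited). The gripper opens to 94 mm and grips with 3 to 60 N. Pads are 16 mm wide; open, the fingers measure 119 mm over their backs; the gripper's body (75 mm by 177 mm) begins 78 mm behind the grasp point.
Start: joints at [-1.375, 0.087, 1.371, -0, 1.684, -0.103], TCP at [0.162, -0.526, 0.195] pointing down, gripper open.
Joint ranges: [-3.1, 3.1], [-0.76, 2.03], [0.27, 2.55], [-1.08, 4.22], [0.17, 2.65], [-2.57, 2.57]. Speed limits (rad/s): [2.79, 2.79, 3.14, 3.14, 3.14, 3.14].

## Interface

Orientations are given as [roll, pitch, yaw] about the fixed x, y, z axes, in that order (R = Rz(yaw) Ry(pitch) Rx(roll)).
In Python, from bench import robot, imaging gives the robot as it stands. The module is installed in compiled form; this text tells all that it offers.
- The arm moves only by the tool drive_tool, never from a script. Its argument "series" is a list of rows, each a list of 3 entries, a list of its own where there are three numbers: the finger opening in m, from 0 to 0.094, then the shift along the tool's x, y, z in m, then the turn, a rotation vector about the tool's x, y, z in rad. A call has 1 to 5 rows; each row is the pose to reach, as a shift and turn from the pose commanded when the call began, along the tool's axes at that moment; what a row does not reach only later rows make up. A row lasts 1/8 s, in which the tool goes at most 62.5 mm and 10.7 degrees, less where a joint would pass 70% of its speed; a pose out of reach is approached as far as the arm can. A call with a gripper value outside its range is refused whole. The fingers move at their own pace and stop on an object; the grip force is fixed at half the most. Time passes only in rows, so rows that repeat a pose let the fingers close. It gives the time, the measured TCP pose, the force, the opening and the grip force at its end, in the units of the state.
- robot.get_obs(): the state, without advancing time (a new reading comes with each control period).
- imaging.snapshot(name): name is "scene" or "side" or "wrist"; returns the picture (420x560x3 uint8, red, green, blue); there is no depth.
- imaging.get_calibration(name): a dict with "intrinsics" (3x3 intrinsics, pixels), "k1" (the pictures are not rectified: a ray, as slopes to the right and down, at radius r is drawn at 1 + k1 r^2 times it, then the intrinsics apply), "position" and "rotation" of the camera in the world. Camera axes: x right, y up, looking along -z (the intrinsics and any distortion apply to the point x, -y, -z); pixel columns grow to the right and rows downward; lengths in m; the calibration is good to about 2 mm. A picture is of the moment at which its call begins: read the wrist's pose just before it. get_calibration takes no time and is no camera call; for the wrist camera it gives the pose at the moment of the call.
- robot.close_job(): hands the job in; it is judged then, once.
The state is a dict: "time": time; "joint_positions": joint angles; "qvel": joint speeds; "joint_torque": joint torques, N m; "tool_pos": TCP position; "ee_rot": TCP orientation; "wrist_force": force on the tool from outside, world axes, zero at the start; "wrist_torque": the same for the moment, N m; "width": finger opening in m; "finger_force": force on a finger pad.
Only numpy, scipy, OpenCV 4.12 (cv2) and the standard library are available. Lean on these libraries where they do the work, as an engineer would, in place of code of your own. Each camera call takes 0.05 s, during which the arm holds its last target. There are 200 camera calls.

## Task

The lift-out handle of the spice carousel is standing on the table: plug its square shank fully home into the square socket in the carousel's hub, then turn the carousel by that handle until the square jar stands at the front, over the pointer of the carousel's foot. Finish while still gripping the handle, keeping the carousel still, with the handle still fully home. Do not push the jars or the disc with the gripper or arm, and leave everything else on the table where it is.

Things in the scene. Friction and masses are not known exactly. Their poses are not given: they have to be found in the camera images.
- handle_grip (a point): Centre of the loose handle's grip, 62 mm above its foot; z up, x and y square to its faces. It stands upright, 86 mm tall, 0.15-0.26 kg, alike on all four sides; from below: steel shank 26 mm square, 30 mm long (lowest 4 mm 22 mm square), steel flange 44 mm square, 6 mm thick, wooden grip 30 mm square, 50 mm tall.
- socket_mouth (a point): Centre of the square socket's mouth, on top of the dark wooden hub (56 mm square) on the carousel's axis, 110 mm above the table, higher than all jars; axes turn with the carousel, z up, x and y square to the socket. Socket 29 mm square, 36 mm deep, 4 mm bevel. Fully home the flange rests on the hub, handle_grip is 32 mm above this point; any quarter turn fits.
- square_jar (a point): Centre of the lid's top of the one square jar (white ceramic, square cork lid, 52 mm square, 74 mm tall), 108 mm above the table, 92 mm from the carousel's axis, fixed on the wooden disc (260 mm across, top 34 mm above the table) like the other three, round, jars (up to 102 mm above the table).
- front_mark (a point): Where square_jar must come: 92 mm from the carousel's axis, 108 mm above the table, over the pointer (dark wooden arm ending in an upright steel pin 24 mm across) that sticks out from under the disc on the robot's side. Part of the fixed foot: it does not turn.
- carousel (a joint): Turning angle of the carousel disc in rad, growing anticlockwise seen from above; 0 (or a full turn) has the square jar over the pointer. It starts anywhere from 0.8 to 5.48, turns freely either way to the front, has no spring, and stays where it is left (friction about 0.15 N m); the shank has about 0.11 rad of play either way in the socket.
- stamp_mid (a point): Bystander: middle of a small round wooden pastry stamp, 48 mm across and 72 mm tall, standing on the table.
- cutter_mid (a point): Bystander: middle of a steel ring cutter, 62 mm across and 35 mm tall, on the table.
- mug_mid (a point): Bystander: middle of a white mug, 80 mm across and 90 mm tall, on the far side of the table.
- spare_jar_mid (a point): Bystander: middle of a glass jar, 60 mm across and 90 mm tall, on the far side of the table.
- bowl_mid (a point): Bystander: middle of a steel bowl, 150 mm across and 60 mm tall, to the right.
Not all that is in view belongs to the job. What is shaped like the part that bears handle_grip but blue or yellow is not meant.

How it is judged:
On the way, in this order (a step that is already met when the one before it is completed fails the run):
1. the handle is plugged fully home into the hub's socket (z of handle_grip in the frame of socket_mouth below 0.036 m and horizontal distance between handle_grip and socket_mouth below 0.006 m), for 0.2 s.
2. with the handle in the socket, the square jar has been turned to the front (all of step 1 and horizontal distance between square_jar and front_mark below 0.014 m), for 0.2 s.
At the end, for the whole second after the job is handed in: The handle is fully home (within 4 mm) and centred in the socket, the square jar's centre is within 14 mm (about 9 degrees) of the front over the pointer, the carousel is still (under 0.06 rad/s), and the gripper is still gripping the handle (over 5 N) (all of step 2 and velocity of joint carousel between -0.06 and 0.06 rad/s and contact force between the fingers and handle above 5 N); the arm keeps its last pose, push and grip.
It fails at once if the gripper or arm pushes the jars, hub or disc (over 6 N) (contact force between any of the fingers, the arm and carousel above 6 N).
It fails at once if a bystander is moved by more than 30 mm (distance of any of stamp_mid, cutter_mid, mug_mid, spare_jar_mid, bowl_mid from where it was at the start of the episode above 0.03 m).
It also fails if it takes over 58 s, if anything falls off the work surface, if the arm or the gripper's body presses on something with over 40 N, if the wrist force passes 120 N, or if a joint passes its speed limit or range.

## Working session

There is one attempt and no reset: what is moved stays moved. The work goes in short steps, Python scripts to look and compute and a tool call to move; the robot and the scene stay as the last step left them, time stands still between calls to the robot, and variables do not carry over. Pictures are saved under pics/ and viewed, at most 11 in all, crops included, and the job is handed in when it is done.

Besides the shell and the picture viewer there is one more tool, called after ">>>" as name(argument=value, ...), one argument or row to a line, values as JSON. drive_tool: Moves the arm, as the interface text tells. Its arguments: {"type":"object","properties":{"series":{"type":"array"}},"required":["series"]}

```bash
mkdir -p pics
cat > h.py <<'E'
import numpy as np,cv2
from bench import robot,imaging
def save(cam,name,crop=None,f=1):
    im=imaging.snapshot(cam)
    cv2.imwrite('pics/raw_'+name,im[:,:,::-1])
    return im
def proj(cam,P,c=None):
    c=c or imaging.get_calibration(cam);K=np.array(c['intrinsics']);R=np.array(c['rotation']);
    p=(np.atleast_2d(P)-np.array(c['position']))@R
    s=np.c_[p[:,0]/-p[:,2],-p[:,1]/-p[:,2]];s=s*(1+c['k1']*(s**2).sum(1))[:,None]
    return s@K[:2,:2].T+K[:2,2]
def onz(cam,uv,z,c=None):
    c=c or imaging.get_calibration(cam);K=np.array(c['intrinsics']);R=np.array(c['rotation'])
    s=cv2.undistortPoints(np.array(uv,float).reshape(-1,1,2),K,np.array([c['k1'],0,0,0.])).reshape(-1,2)
    # cv2 model: same radial k1
    d=np.c_[s[:,0],-s[:,1],-np.ones(len(s))]@R.T
    o=np.array(c['position']);t=(np.broadcast_to(z,len(d))-o[2])/d[:,2]
    return o+d*t[:,None]
E
python3 - <<'E'
from h import *
a=save('scene','a.png');b=save('side','b.png')
for n,i in(('scene',a),('side',b)): cv2.imwrite(f'pics/{n}1.png',cv2.resize(i[:,:,::-1],(800,600),interpolation=cv2.INTER_CUBIC)); c=imaging.get_calibration(n);print(n,c)
print(robot.get_obs())
E
```

```text
scene {'intrinsics': array([[434.18514143,   0.        , 273.88697821],
       [  0.        , 434.18514143, 208.8520095 ],
       [  0.        ,   0.        ,   1.        ]]), 'k1': -0.01657441161179524, 'position': array([ 1.53528467, -0.06269017,  0.85067621]), 'rotation': array([0.86990917, 0.00634578, 1.64299566])}
side {'intrinsics': array([[547.05497295,   0.        , 279.43180781],
       [  0.        , 547.05497295, 207.89172238],
       [  0.        ,   0.        ,   1.        ]]), 'k1': -0.2168896356002975, 'position': array([0.48167546, 1.15004088, 0.9720488 ]), 'rotation': array([ 0.96719816, -0.01876212, -3.0291239 ])}
{'time': 0.1, 'joint_positions': array([-1.37508664e+00,  8.78940399e-02,  1.37210613e+00,  2.47391151e-05,
        1.68359246e+00, -1.03080518e-01]), 'qvel': array([-0.00095769,  0.0002421 , -0.0037363 ,  0.00234282, -0.00073572,
       -0.00174381]), 'joint_torque': array([ 3.27926224e-03, -3.41251659e+01, -3.03303123e+01,  7.21464213e-02,
        3.04314983e-02, -9.37540153e-05]), 'tool_pos': array([ 0.16181379, -0.52511794,  0.19341264]), 'ee_rot': array([-3.13960582e+00, -2.30251007e-04,  2.98792733e-01]), 'wrist_force': array([0.03250157, 0.00191411, 0.24550762]), 'wrist_torque': array([ 0.00813804,  0.0491592 , -0.00160503]), 'finger_force': 0.0, 'width': 0.09404753932312714}
```

View pics/scene1.png

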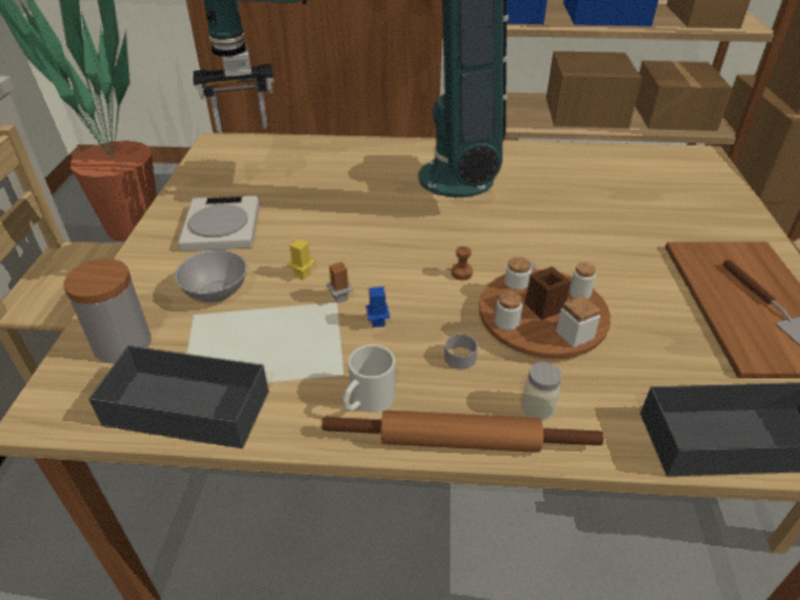

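View pics/side1.png

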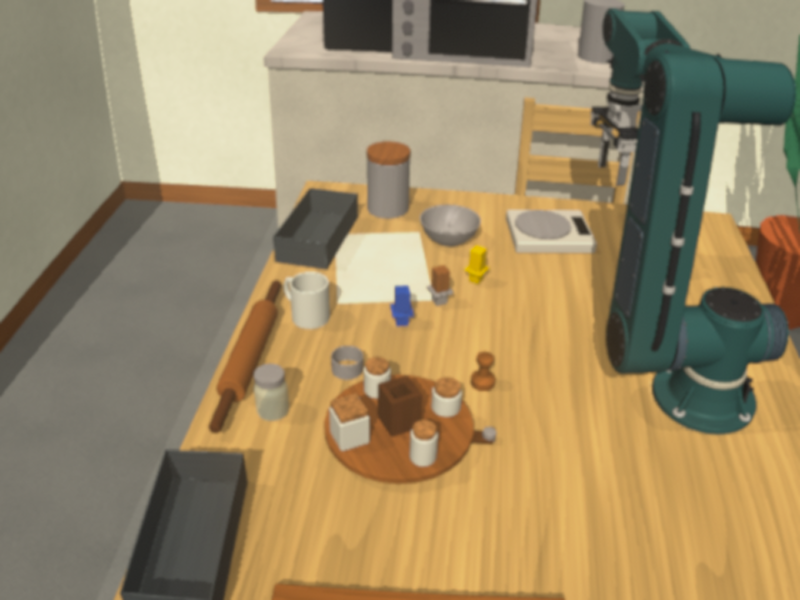

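The scene view shows the wooden handle at (339,278), with the blue and yellow decoys beside it, the hub at (549,285) and the square jar at (578,318). The side view shows the handle at (440,280), the hub at (400,400), the jar at (350,415) and the pointer pin at (488,435). I'll take enlarged crops next.

```bash
sed -i "s/^from bench/from scipy.spatial.transform import Rotation as Ro\nfrom bench/; s/R=np.array(c\['rotation'\])/R=Ro.from_euler('xyz',c['rotation']).as_matrix()/" h.py
python3 - <<'E'
import cv2,numpy as np
a=cv2.imread('pics/raw_a.png');b=cv2.imread('pics/raw_b.png')
def cr(i,x,y,w,h,W,H):return cv2.resize(i[y:y+h,x:x+w],(W,H),interpolation=cv2.INTER_CUBIC)
top=np.hstack([cr(a,215,175,40,40,320,320),cr(b,290,180,40,40,320,320)])
bot=np.hstack([cr(a,330,175,100,70,400,280),cr(b,220,245,130,91,400,280)])
m=np.zeros((600,800,3),np.uint8);m[:320,:640]=top;m[320:]=bot
cv2.imwrite('pics/crop1.png',m)
E
```

```text
(no output)
```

View pics/crop1.png

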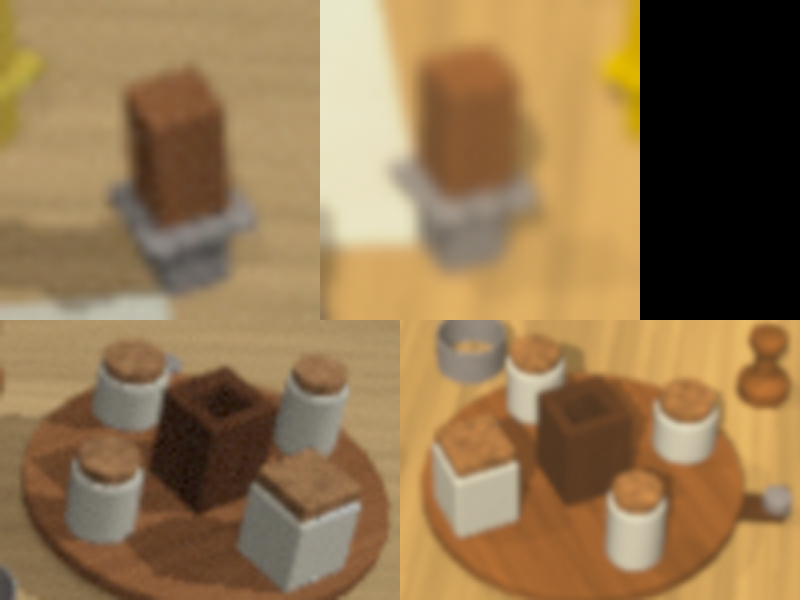

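The crop shows the handle top centre at scene (236.9,187.1) and side (308.5,188.1). The hub top is at scene (384.8,195.8) and side (280.4,271.6), and the jar lid at scene (405.5,216.5) and side (244.4,284.6). The pin is at side (342.5,302.5).

Run:
```python
from h import *
P=lambda c,l,z:print(c,z,onz(c,l,z)[:,:2].round(4).tolist())
P('scene',[[236.9,187.1]],.086);P('side',[[308.5,188.1]],.086)
P('scene',[[384.8,195.8]],.110);P('side',[[280.4,271.6]],.110)
P('scene',[[405.5,216.5]],.108);P('side',[[244.4,284.6]],.108)
P('side',[[342.5,302.5]],.03);P('side',[[342.5,302.5]],.05)
# handle top corners, hub corners
f=lambda l,o,s:[[o[0]+x/s,o[1]+y/s] for x,y in l]
P('scene',f([(128,92),(190,70),(222,105),(160,125)],(215,175),8),.086)
P('scene',f([(163,83),(224,50),(277,80),(212,118)],(330,175),4),.110)
P('scene',f([(247,173),(308,133),(358,168),(296,197)],(330,175),4),.108)
P('side',f([(138,72),(200,58),(230,92),(170,105)],(220,245),3.077),.110)
print(proj('scene',onz('scene',[[10,10]],.1)))
print(imaging.get_calibration('wrist'))
```

```text
scene 0.086 [[0.5409, -0.2473]]
side 0.086 [[0.5342, -0.246]]
scene 0.11 [[0.5852, 0.1685]]
side 0.11 [[0.5737, 0.1708]]
scene 0.108 [[0.6664, 0.2121]]
side 0.108 [[0.6516, 0.2253]]
side 0.03 [[0.4184, 0.1746]]
side 0.05 [[0.4197, 0.1953]]
scene 0.086 [[0.5392, -0.2648], [0.5245, -0.2441], [0.5447, -0.2296], [0.5579, -0.2504]]
scene 0.11 [[0.5874, 0.1301], [0.5472, 0.1764], [0.5791, 0.2085], [0.6233, 0.1591]]
scene 0.108 [[0.6756, 0.1756], [0.6325, 0.2214], [0.666, 0.248], [0.6969, 0.2036]]
side 0.11 [[0.6119, 0.1643], [0.5658, 0.1411], [0.5387, 0.1781], [0.5827, 0.199]]
[[10.00000001 10.00000001]]
{'intrinsics': array([[349.29220698,   0.        , 280.5825094 ],
       [  0.        , 349.29220698, 211.32197125],
       [  0.        ,   0.        ,   1.        ]]), 'k1': -0.08594329261845193, 'position': array([ 0.22963116, -0.50432359,  0.38408715]), 'rotation': array([-0.24705463,  0.00262674, -1.27096539])}
```

>>> drive_tool(
  series=[
    [0.07,[0.44,-0.156,-0.005],[0,0,-0.33]],
    [0.07,[0.44,-0.156,-0.005],[0,0,-0.33]],
    [0.07,[0.44,-0.156,-0.005],[0,0,-0.33]],
    [0.07,[0.44,-0.156,-0.005],[0,0,-0.33]],
    [0.07,[0.44,-0.156,-0.005],[0,0,-0.33]],
  ],
)

```text
time: 0.72
tool_pos: [0.4138, -0.3376, 0.1974]
ee_rot: [-3.141, 0.0, 0.629]
wrist_force: [0.3, -0.4, 0.5]
width: 0.0697
finger_force: 0.0
```

```bash
cat >> h.py <<'E'
def go(x,y,z,yaw):
    o=robot.get_obs();R=Ro.from_euler('xyz',o['ee_rot']);T=Ro.from_euler('xyz',[np.pi,0,yaw])
    print('t',round(o['time'],2),'pos',o['tool_pos'].round(4),'rpy',o['ee_rot'].round(3),'w',round(o['width'],4),'F',o['wrist_force'].round(1),'j6',o['joint_positions'][5].round(2))
    print('shift',R.inv().apply(np.array([x,y,z])-o['tool_pos']).round(4),'rot',(R.inv()*T).as_rotvec().round(3))
E
python3 -c "
from h import *
go(.5375,-.2465,.2,.63)"
```

```text
t 0.72 pos [ 0.4138 -0.3376  0.1974] rpy [-3.141  0.     0.629] w 0.0697 F [ 0.3 -0.4  0.5] j6 0.15
shift [ 0.1536 -0.001  -0.0026] rot [-0.     0.    -0.001]
```

>>> drive_tool(
  series=[
    [0.07,[0.153,0,-0.002],[0,0,0]],
    [0.07,[0.153,0,-0.002],[0,0,0]],
    [0.07,[0.153,0,-0.002],[0,0,0]],
    [0.07,[0.153,0,-0.002],[0,0,0]],
  ],
)

```text
time: 1.23
tool_pos: [0.5373, -0.2475, 0.1987]
ee_rot: [-3.14, 0.001, 0.632]
wrist_force: [-0.7, -0.1, -1.1]
width: 0.0702
finger_force: 0.0
```

```bash
python3 -c "
from h import *
print(imaging.get_calibration('wrist'))
i=save('wrist','w1.png');go(.5375,-.2465,.2,.63)
print(proj('wrist',[[.5375,-.2465,.086]]))
cv2.imwrite('pics/w1.png',cv2.resize(i[:,:,::-1],(800,600),interpolation=cv2.INTER_CUBIC))"
```

```text
{'intrinsics': array([[349.29220698,   0.        , 280.5825094 ],
       [  0.        , 349.29220698, 211.32197125],
       [  0.        ,   0.        ,   1.        ]]), 'k1': -0.08594329261845193, 'position': array([ 0.59482273, -0.20545161,  0.38925768]), 'rotation': array([-0.24786268,  0.00226283, -0.93736969])}
t 1.27 pos [ 0.5363 -0.2486  0.199 ] rpy [-3.14e+00  1.00e-03  6.30e-01] w 0.0699 F [-0.3 -0.6 -0.5] j6 0.41
shift [ 0.0022 -0.001  -0.001 ] rot [-0.001  0.001  0.   ]
[[279.97447562 202.76424857]]
```

View pics/w1.png

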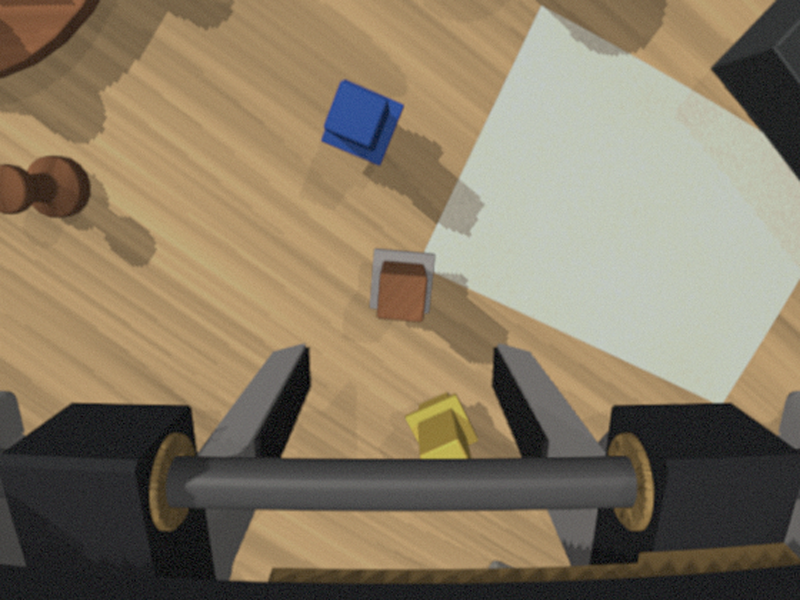

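The handle's top face is at about (402,300) in the 800-px view, with its edges nearly aligned with the jaws. I'll crop in for exact corners.

```bash
python3 -c "
import cv2
a=cv2.imread('pics/raw_w1.png')[165:235,245:325]
cv2.imwrite('pics/c2.png',cv2.resize(a,(640,560),interpolation=cv2.INTER_CUBIC))"
```

```text
(no output)
```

View pics/c2.png

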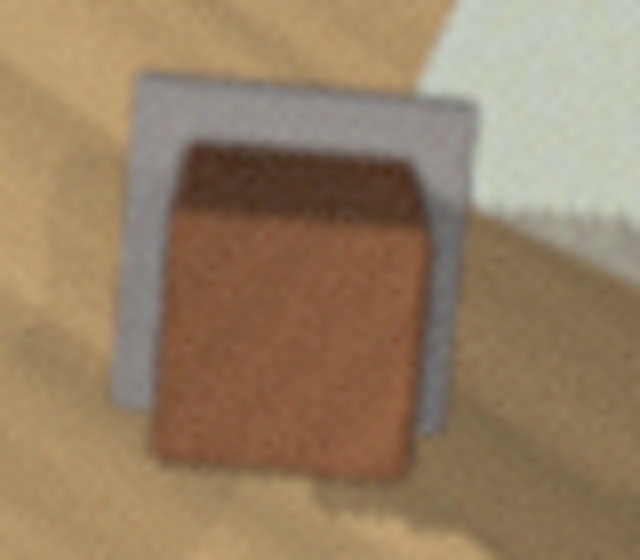

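Top-face corners in the crop are (172,208), (428,226), (408,475) and (155,462).

```bash
python3 -c "
from h import *
q=np.array([[172,208],[428,226],[408,475],[155,462.]])/8+[245,165]
p=onz('wrist',q,.086);print(p.round(4),p.mean(0));d=np.roll(p,-1,0)-p
a=np.degrees(np.arctan2(d[:,1],d[:,0]));print(a%90,np.linalg.norm(d[:,:2],axis=1))
y=np.radians((a%90).mean());m=p.mean(0)
go(m[0],m[1],.073,y)"
```

```text
[[ 0.5391 -0.2306  0.086 ]
 [ 0.5542 -0.2546  0.086 ]
 [ 0.5299 -0.27    0.086 ]
 [ 0.5142 -0.246   0.086 ]] [ 0.53433    -0.25032949  0.086     ]
[32.10969212 32.38421696 33.14882832 31.85170996] [0.02837436 0.02875315 0.02864864 0.02927267]
t 1.27 pos [ 0.5363 -0.2486  0.199 ] rpy [-3.14e+00  1.00e-03  6.30e-01] w 0.0699 F [-0.3 -0.6 -0.5] j6 0.41
shift [-0.0024  0.0004  0.126 ] rot [-0.001  0.001  0.065]
```

>>> drive_tool(
  series=[
    [0.07,[-0.002,0,0.06],[0,0,0.065]],
    [0.07,[-0.002,0,0.11],[0,0,0.065]],
    [0.07,[-0.002,0,0.126],[0,0,0.065]],
    [0.07,[-0.002,0,0.126],[0,0,0.065]],
    [0.01,[-0.002,0,0.126],[0,0,0.065]],
  ],
)

```text
time: 1.9
tool_pos: [0.5361, -0.2517, 0.0768]
ee_rot: [3.137, -0.002, 0.563]
wrist_force: [0.2, -0.5, 0.6]
width: 0.0628
finger_force: 0.0
```

>>> drive_tool(
  series=[
    [0.01,[0,0,0],[0,0,0]],
    [0.01,[0,0,0],[0,0,0]],
    [0.01,[0,0,0],[0,0,0]],
  ],
)

```text
time: 2.28
tool_pos: [0.5351, -0.2504, 0.0744]
ee_rot: [3.141, -0.0, 0.564]
wrist_force: [0.1, -0.0, -0.4]
width: 0.0334
finger_force: 0.0
```

```bash
python3 -c "
from h import *
go(.579,.17,.2,.57)"
```

```text
t 2.27 pos [ 0.5351 -0.2504  0.0744] rpy [ 3.141 -0.     0.564] w 0.0334 F [ 0.1 -0.  -0.4] j6 0.47
shift [ 0.2619 -0.3317 -0.1258] rot [ 0.001 -0.    -0.006]
```

>>> drive_tool(
  series=[
    [0.01,[0,0,0],[0,0,0]],
    [0.01,[0,0,0],[0,0,0]],
    [0.01,[0,0,-0.06],[0,0,0]],
    [0.01,[0,0,-0.12],[0,0,0]],
    [0.01,[0,0,-0.176],[0,0,0]],
  ],
)

```text
time: 2.9
tool_pos: [0.5346, -0.2502, 0.2516]
ee_rot: [3.141, -0.0, 0.564]
wrist_force: [0.7, -0.6, -0.6]
width: 0.01
finger_force: 0.0
```

```bash
python3 -c "
from h import *
go(.495,.117,.25,.57)"
```

```text
t 2.9 pos [ 0.5346 -0.2502  0.2516] rpy [ 3.141 -0.     0.564] w 0.01 F [ 0.7 -0.6 -0.6] j6 0.47
shift [ 0.1628 -0.3315  0.0016] rot [ 0.    -0.    -0.006]
```

The fingers closed on nothing, so I need another look.

```bash
python3 -c "
from h import *
w=save('wrist','w2.png');s=save('side','b2.png');go(.534,-.25,.2,.57)
m=np.hstack([cv2.resize(w[:,:,::-1],(400,300)),cv2.resize(s[100:250,220:420,::-1],(400,300),interpolation=cv2.INTER_CUBIC)])
print(proj('wrist',[[.5343,-.2503,.086]]))
cv2.imwrite('pics/w2.png',m)"
```

```text
t 3.0 pos [ 0.5374 -0.2517  0.2587] rpy [ 3.128 -0.007  0.564] w 0.0102 F [ 0.6 -1.   0.5] j6 0.47
shift [-0.0023 -0.004   0.0586] rot [ 0.013 -0.007 -0.006]
[[276.06705714 195.27387634]]
```

View pics/w2.png

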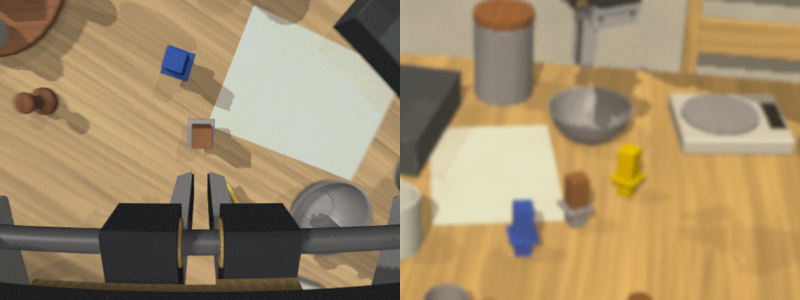

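The handle still stands in its place at wrist (201,134) of 400. I'll check that the fingertips project where the model says.

```bash
python3 -c "
from h import *
o=robot.get_obs();R=Ro.from_euler('xyz',o['ee_rot'])
for d in(0,.006,.025):
  P=o['tool_pos']+R.apply([0,0,d]);print(d,P.round(3),'w',proj('wrist',P).round(1),'side',proj('side',P).round(1))
c=imaging.get_calibration('wrist');print('cam in tool',R.inv().apply(c['position']-o['tool_pos']),c['position'],c['rotation'])
print(onz('side',[[220+176/2,100+186/2]],.086),onz('scene',[[236.9,187.1]],.086))
s=cv2.imread('pics/raw_b2.png')[60:180,240:400]
a=save('scene','a2.png')[:,:,::-1]
print(proj('scene',o['tool_pos']+R.apply([0,0,.025])))
m=np.hstack([cv2.resize(s,(400,300),interpolation=cv2.INTER_CUBIC),cv2.resize(a[100:220,150:310],(400,300),interpolation=cv2.INTER_CUBIC)])
cv2.imwrite('pics/c3.png',m)"
```

```text
0 [ 0.537 -0.252  0.259] w [[281.  249.7]] side [[310.4 136.1]]
0.006 [ 0.537 -0.252  0.253] w [[281.  246.2]] side [[310.3 137.9]]
0.025 [ 0.538 -0.252  0.234] w [[281.  236.2]] side [[309.9 143.8]]
cam in tool [ 0.07105708 -0.00023282 -0.19064723] [ 0.59478511 -0.21207671  0.44981624] [-0.24012573 -0.01289355 -1.00584781]
[[ 0.53386805 -0.2186347   0.086     ]] [[ 0.54092498 -0.247257    0.086     ]]
[[232.01127711 142.64630079]]
```

View pics/c3.png

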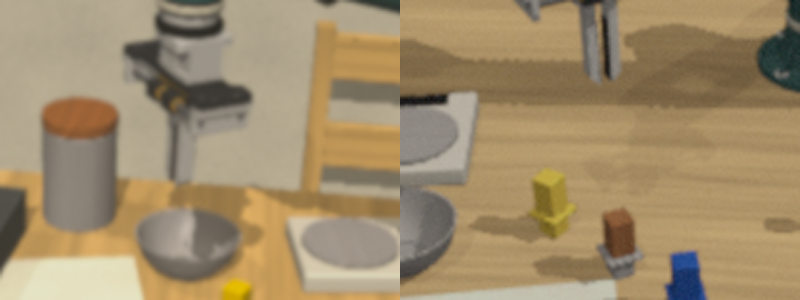

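```bash
python3 -c "
from h import *
from scipy.optimize import least_squares
o=robot.get_obs();go(.534,-.25,.2,.57)
f=lambda P:np.r_[(proj('side',P)-[[312,132]])[0],(proj('scene',P)-[[230.8,131.2]])[0]]
r=least_squares(f,[.53,-.25,.23]);print(r.x,r.fun)
f=lambda P:np.r_[f2(P)]
for z in(.2,.23,.26,.28):print(z,onz('side',[[312,132]],z),onz('scene',[[230.8,131.2]],z),onz('wrist',[[280,245]],z))
# handle after attempt, and before
print(onz('scene',[[150+221/2.5,100+217/2.5]],.086),onz('wrist',[[201*1.4,136*1.4]],.086))
print(o)"
```

```text
t 3.05 pos [ 0.5363 -0.2512  0.2546] rpy [ 3.134 -0.004  0.564] w 0.0097 F [ 0.4 -0.3 -1. ] j6 0.47
shift [-0.0016 -0.0027  0.0546] rot [ 0.008 -0.004 -0.006]
[ 0.53440364 -0.25395841  0.26873619] [-0.34692831  0.67297746 -0.28133133 -0.63017222]
0.2 [[ 0.53876723 -0.39604821  0.2       ]] [[ 0.41978419 -0.27517173  0.2       ]] [[ 0.5223663  -0.25966108  0.2       ]]
0.23 [[ 0.53654878 -0.33597083  0.23      ]] [[ 0.47121533 -0.26537508  0.23      ]] [[ 0.53121397 -0.25385015  0.23      ]]
0.26 [[ 0.53433033 -0.27589344  0.26      ]] [[ 0.52264646 -0.25557843  0.26      ]] [[ 0.54006165 -0.24803921  0.26      ]]
0.28 [[ 0.53285136 -0.23584185  0.28      ]] [[ 0.55693388 -0.24904733  0.28      ]] [[ 0.5459601  -0.24416526  0.28      ]]
[[ 0.53921817 -0.24309479  0.086     ]] [[ 0.54043678 -0.25073876  0.086     ]]
{'time': 3.05, 'joint_positions': array([-5.33698802e-01,  1.72036631e-01,  1.15821062e+00, -7.64641826e-06,
        1.80230763e+00,  4.73155756e-01]), 'qvel': array([-0.00277845,  0.04004611,  0.10408589, -0.00193464, -0.01500828,
        0.00131929]), 'joint_torque': array([ 6.27539295e-03, -3.91932678e+01, -3.18209982e+01,  7.43993092e-02,
        4.36364079e-02,  5.44679642e-04]), 'tool_pos': array([ 0.53633888, -0.25118109,  0.25462144]), 'ee_rot': array([ 3.13354439, -0.00411184,  0.56395653]), 'wrist_force': array([ 0.41259105, -0.29099002, -1.02916908]), 'wrist_torque': array([-0.02033672, -0.00502487, -0.0126392 ]), 'finger_force': 0.0, 'width': 0.009747099655073149}
```

The real fingertips sit about 12 mm above the reported TCP instead of 25 mm below it. The fixed-camera triangulation and the jaw spacing in the wrist view both show this, so the jaws closed just above the handle's top. I'll go back in about 36 mm lower, opening first.

>>> drive_tool(
  series=[
    [0.07,[0,0,0.0],[0,0,0]],
    [0.07,[0,0,0.06],[0,0,0]],
    [0.07,[0,0,0.11],[0,0,0]],
    [0.07,[0,0,0.15],[0,0,0]],
    [0.07,[0,0,0.175],[0,0,0]],
  ],
)

```text
time: 3.68
tool_pos: [0.5316, -0.2485, 0.0687]
ee_rot: [-3.133, 0.004, 0.564]
wrist_force: [0.2, -0.4, -0.3]
width: 0.0566
finger_force: 0.0
```

>>> drive_tool(
  series=[
    [0.07,[0,0,0.015],[0,0,0]],
    [0.07,[0,0,0.025],[0,0,0]],
    [0.07,[0,0,0.034],[0,0,0]],
    [0.07,[0,0,0.034],[0,0,0]],
    [0.07,[0,0,0.034],[0,0,0]],
  ],
)

```text
time: 4.3
tool_pos: [0.5353, -0.2507, 0.0418]
ee_rot: [3.14, -0.001, 0.564]
wrist_force: [0.1, 0.4, -0.2]
width: 0.0703
finger_force: 0.0
```

>>> drive_tool(
  series=[
    [0.01,[0,0,0],[0,0,0]],
    [0.01,[0,0,0],[0,0,0]],
    [0.01,[0,0,0],[0,0,0]],
    [0.01,[0,0,0],[0,0,0]],
    [0.01,[0,0,0],[0,0,0]],
  ],
)

```text
time: 4.92
tool_pos: [0.5347, -0.2503, 0.0408]
ee_rot: [-3.142, 0.0, 0.564]
wrist_force: [-0.2, -0.0, -0.8]
width: 0.03
finger_force: 29.9
```

Gripped: width 30 mm, 30 N. Now lift and carry.

>>> drive_tool(
  series=[
    [0.01,[0,0,-0.03],[0,0,0]],
    [0.01,[0,0,-0.08],[0,0,0]],
    [0.01,[0,0,-0.13],[0,0,0]],
    [0.01,[0,0,-0.165],[0,0,0]],
    [0.01,[0,0,-0.185],[0,0,0]],
  ],
)

```text
time: 5.55
tool_pos: [0.5351, -0.2506, 0.2279]
ee_rot: [3.139, -0.001, 0.564]
wrist_force: [0.0, 0.3, -2.6]
width: 0.0294
finger_force: 29.9
```

```bash
python3 -c "
from h import *
go(.495,.117,.225,.57)"
```

```text
t 5.55 pos [ 0.5351 -0.2506  0.2279] rpy [ 3.139e+00 -1.000e-03  5.640e-01] w 0.0294 F [ 0.   0.3 -2.6] j6 0.47
shift [ 0.1625 -0.3321  0.0023] rot [ 0.002 -0.001 -0.006]
```

>>> drive_tool(
  series=[
    [0.01,[0.014,-0.028,0],[0,0,0]],
    [0.01,[0.035,-0.07,0],[0,0,0]],
    [0.01,[0.056,-0.112,0],[0,0,0]],
    [0.01,[0.077,-0.154,0],[0,0,0]],
    [0.01,[0.098,-0.196,0],[0,0,0]],
  ],
)

```text
time: 6.18
tool_pos: [0.5121, -0.0308, 0.2249]
ee_rot: [-3.141, 0.001, 0.564]
wrist_force: [-0.0, -0.1, -3.2]
width: 0.0297
finger_force: 30.0
```

>>> drive_tool(
  series=[
    [0.01,[0.021,-0.042,0],[0,0,0]],
    [0.01,[0.042,-0.084,0],[0,0,0]],
    [0.01,[0.058,-0.12,0],[0,0,0]],
    [0.01,[0.064,-0.136,0],[0,0,0]],
    [0.01,[0.064,-0.136,0],[0,0,0]],
  ],
)

```text
time: 6.8
tool_pos: [0.4939, 0.1172, 0.2253]
ee_rot: [3.141, 0.001, 0.565]
wrist_force: [1.1, 0.1, -2.9]
width: 0.0301
finger_force: 30.0
```

>>> drive_tool(
  series=[
    [0.01,[0,0,0],[0,0,0]],
    [0.01,[0,0,0],[0,0,0]],
  ],
)

```text
time: 7.05
tool_pos: [0.4946, 0.1156, 0.2257]
ee_rot: [3.141, 0.0, 0.562]
wrist_force: [0.1, 0.2, -2.4]
width: 0.03
finger_force: 30.0
```

```bash
python3 -c "
from h import *
go(.579,.17,.225,.57)
w=save('wrist','w3.png');go(.579,.17,.225,.57)
print(proj('wrist',[[.579,.17,.110],[.66,.22,.108],[.419,.18,.04]]))
cv2.imwrite('pics/w3.png',cv2.resize(w[:,:,::-1],(800,600),interpolation=cv2.INTER_CUBIC))"
```

```text
t 7.05 pos [0.4946 0.1156 0.2257] rpy [3.141 0.    0.562] w 0.03 F [ 0.1  0.2 -2.4] j6 1.13
shift [ 0.1005 -0.0011  0.0007] rot [ 0.     0.    -0.008]
t 7.1 pos [0.4945 0.1157 0.2258] rpy [3.141 0.    0.562] w 0.03 F [ 0.1 -0.  -2.2] j6 1.13
shift [ 0.1004 -0.0009  0.0007] rot [ 0.     0.    -0.008]
[[279.94636066  88.06638567]
 [281.08794976 -32.19721474]
 [196.40944876 216.19330628]]
```

View pics/w3.png

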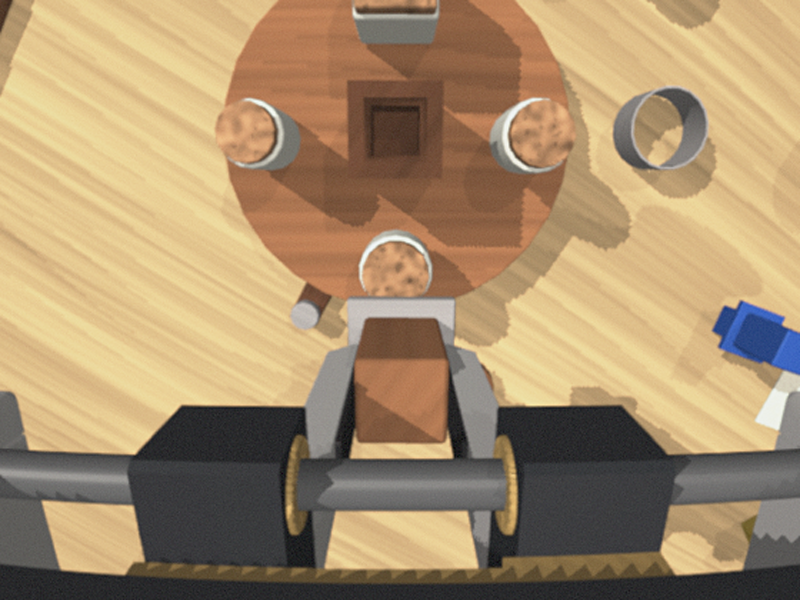

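The hub lies in full view and is almost square to the tool, with corners (347,80), (443,80), (441,179) and (347,177) in the 800-px view. The square jar is straight beyond it, at (397,5), and the pin top is at (304,314).

```bash
python3 -c "
from h import *
q=np.array([[347,80],[443,80],[441,179],[347,177.5]])*.7
for z in(.11,.096):
 p=onz('wrist',q,z);m=p.mean(0);d=np.roll(p,-1,0)-p
 a=np.degrees(np.arctan2(d[:,1],d[:,0]))%90;print(m,a,np.linalg.norm(d[:,:2],axis=1))
 s=onz('wrist',np.array([[363,97],[427,97],[424,157],[365,157]])*.7,z);print('mouth',s.mean(0))
h=onz('wrist',np.array([[365,319],[437,319],[448,442],[356,442]])*.7,[.255,.255,.271,.271]);print('handle top',h)
for z in (.03,.04,.05): print(onz('wrist',[[304*.7,314*.7]],z),onz('side',[[342.5,302.5]],z))
print(onz('wrist',np.array([[355,0],[438,10]])*.7,.108))
go(m[0],m[1],.2,.57)"
```

```text
[0.5754299  0.17153597 0.11      ] [32.19792241 31.91919676 31.3223453  31.12572346] [0.05557822 0.05648507 0.05635105 0.05563303]
mouth [0.57670841 0.17215663 0.11      ]
[0.57638428 0.17234417 0.096     ] [32.19792241 31.91919676 31.3223453  31.12572346] [0.05811803 0.05906632 0.05892617 0.05817535]
mouth [0.57772121 0.17299319 0.096     ]
handle top [[0.50860307 0.13916895 0.255     ]
 [0.52153849 0.11867256 0.255     ]
 [0.49184325 0.09614032 0.271     ]
 [0.47583497 0.121509   0.271     ]]
[[0.42180208 0.16251101 0.03      ]] [[0.41839796 0.17462009 0.03      ]]
[[0.42523782 0.16228685 0.04      ]] [[0.41906966 0.18497434 0.04      ]]
[[0.42867357 0.16206269 0.05      ]] [[0.41974136 0.19532859 0.05      ]]
[[0.62479967 0.22915914 0.108     ]
 [0.64541017 0.18617169 0.108     ]]
t 7.1 pos [0.4945 0.1157 0.2258] rpy [3.141 0.    0.562] w 0.03 F [ 0.1 -0.  -2.2] j6 1.13
shift [ 0.0995 -0.0043  0.0257] rot [ 0.     0.    -0.008]
```

```bash
python3 -c "
from h import *
o=robot.get_obs();R=Ro.from_euler('xyz',o['ee_rot']);f=o['tool_pos'][2]-.0408
p=onz('wrist',np.array([[348,298],[456,298]])*.7,f+.036);print('flange in tool',R.inv().apply(p-o['tool_pos']))
p=onz('wrist',np.array([[448,442],[356,442]])*.7,f+.086);print('top rear in tool',R.inv().apply(p-o['tool_pos']))
go(.5757,.1717,.2,.552)"
```

```text
flange in tool [[ 0.02337522 -0.02162194  0.00478729]
 [ 0.02342313  0.02195716  0.00480168]]
top rear in tool [[-0.01272262  0.01514655 -0.04519197]
 [-0.012754   -0.01486015 -0.04520188]]
t 7.1 pos [0.4945 0.1157 0.2258] rpy [3.141 0.    0.562] w 0.03 F [ 0.1 -0.  -2.2] j6 1.13
shift [ 0.0985 -0.0041  0.0257] rot [0.   0.   0.01]
```

>>> drive_tool(
  series=[
    [0.01,[0.025,-0.001,0],[0,0,0.01]],
    [0.01,[0.06,-0.003,0],[0,0,0.01]],
    [0.01,[0.09,-0.004,0],[0,0,0.01]],
    [0.01,[0.097,-0.004,0],[0,0,0.01]],
    [0.01,[0.097,-0.004,0],[0,0,0.01]],
  ],
)

```text
time: 7.72
tool_pos: [0.574, 0.1714, 0.2253]
ee_rot: [-3.142, 0.001, 0.553]
wrist_force: [-0.2, -0.5, -3.0]
width: 0.03
finger_force: 30.0
```

>>> drive_tool(
  series=[
    [0.01,[0,0,0.02],[0,0,0]],
    [0.01,[0,0,0.04],[0,0,0]],
    [0.01,[0,0,0.058],[0,0,0]],
    [0.01,[0,0,0.058],[0,0,0]],
    [0.01,[0,0,0.058],[0,0,0]],
  ],
)

```text
time: 8.35
tool_pos: [0.5744, 0.1719, 0.1687]
ee_rot: [3.141, -0.001, 0.554]
wrist_force: [-0.5, 0.3, -2.6]
width: 0.0299
finger_force: 30.0
```

```bash
python3 -c "
from h import *
m=[.5757-.0013*.85,.1717-.0013*.525]
go(*m,.1208,.552)
w=save('wrist','w4.png');s=save('side','b4.png')
m=np.hstack([cv2.resize(w[180:330,180:380,::-1],(400,300),interpolation=cv2.INTER_CUBIC),cv2.resize(s[200:320,200:360,::-1],(400,300),interpolation=cv2.INTER_CUBIC)])
cv2.imwrite('pics/w4.png',m)"
```

```text
t 8.35 pos [0.5744 0.1719 0.1687] rpy [ 3.141e+00 -1.000e-03  5.540e-01] w 0.0299 F [-0.5  0.3 -2.6] j6 1.21
shift [-0.0003  0.0009  0.0479] rot [ 0.001 -0.001  0.002]
```

View pics/w4.png

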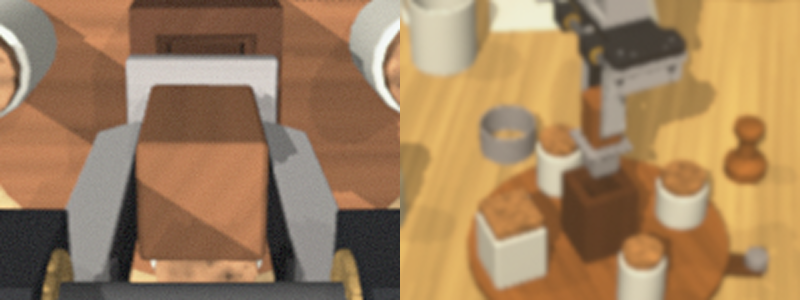

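Flange centre is at x≈202 and hub centre at x≈206 in the crop, so the handle is about 1 mm off along tool y. I'll correct that and insert slowly.

>>> drive_tool(
  series=[
    [0.01,[0,0.0012,0.008],[0,0,0]],
    [0.01,[0,0.0012,0.015],[0,0,0]],
    [0.01,[0,0.0012,0.02],[0,0,0]],
    [0.01,[0,0.0012,0.025],[0,0,0]],
    [0.01,[0,0.0012,0.028],[0,0,0]],
  ],
)

```text
time: 9.07
tool_pos: [0.5746, 0.171, 0.1392]
ee_rot: [-3.141, 0.001, 0.554]
wrist_force: [-0.4, 0.7, -0.9]
width: 0.0296
finger_force: 30.0
```

The shank is 12 mm in with no contact force. Continuing to the bottom.

>>> drive_tool(
  series=[
    [0.01,[0,0,0.005],[0,0,0]],
    [0.01,[0,0,0.01],[0,0,0]],
    [0.01,[0,0,0.015],[0,0,0]],
    [0.01,[0,0,0.018],[0,0,0]],
    [0.01,[0,0,0.02],[0,0,0]],
  ],
)

```text
time: 9.7
tool_pos: [0.5746, 0.171, 0.1208]
ee_rot: [3.141, -0.0, 0.554]
wrist_force: [-3.0, -0.4, 6.2]
width: 0.03
finger_force: 30.0
```

>>> drive_tool(
  series=[
    [0.01,[0,0,0],[0,0,0]],
    [0.01,[0,0,0],[0,0,0]],
  ],
)

```text
time: 9.95
tool_pos: [0.5747, 0.1711, 0.1208]
ee_rot: [3.141, -0.0, 0.554]
wrist_force: [-3.4, -0.4, 4.0]
width: 0.0297
finger_force: 30.0
```

The handle is fully home: TCP z is 0.1208, and there is some push on the flange. Now I'll turn anticlockwise, which is negative about tool z, with a small orbit to allow for the handle's offset of about 1.5 mm.

>>> drive_tool(
  series=[
    [0.01,[0,0.0001,0],[0,0,-0.05]],
    [0.01,[0,0.0002,0],[0,0,-0.13]],
    [0.01,[0,0.0003,0],[0,0,-0.22]],
    [0.01,[0.0001,0.0005,0],[0,0,-0.31]],
    [0.01,[0.0001,0.0006,0],[0,0,-0.4]],
  ],
)

```text
time: 10.58
tool_pos: [0.5753, 0.1701, 0.1209]
ee_rot: [3.141, 0.0, 0.956]
wrist_force: [-3.7, -1.4, 5.4]
width: 0.0295
finger_force: 30.0
```

```bash
python3 -c "
from h import *
go(.5747,.1711,.1208,3.2);print(robot.get_obs()['wrist_torque'])"
```

```text
t 10.57 pos [0.5753 0.1701 0.1209] rpy [3.141 0.    0.956] w 0.0295 F [-3.7 -1.4  5.4] j6 0.81
shift [ 0.0005 -0.001   0.0001] rot [ 1.000e-03  1.000e-03 -2.244e+00]
[-0.29389387  0.55411341 -0.24842459]
```

>>> drive_tool(
  series=[
    [0.01,[0,0.0001,0],[0,0,-0.1]],
    [0.01,[0,0.0003,0],[0,0,-0.2]],
    [0.01,[0.0001,0.0004,0],[0,0,-0.3]],
    [0.01,[0.0001,0.0006,0],[0,0,-0.4]],
    [0.01,[0.0002,0.0007,0],[0,0,-0.5]],
  ],
)

```text
time: 11.2
tool_pos: [0.5757, 0.17, 0.1209]
ee_rot: [3.141, 0.0, 1.456]
wrist_force: [-4.9, -1.5, 4.0]
width: 0.0296
finger_force: 30.0
```

>>> drive_tool(
  series=[
    [0.01,[0,0.0001,0],[0,0,-0.1]],
    [0.01,[0,0.0003,0],[0,0,-0.2]],
    [0.01,[0.0001,0.0004,0],[0,0,-0.3]],
    [0.01,[0.0001,0.0006,0],[0,0,-0.4]],
    [0.01,[0.0002,0.0007,0],[0,0,-0.5]],
  ],
)

```text
time: 11.82
tool_pos: [0.5762, 0.1701, 0.1209]
ee_rot: [-3.141, 0.0, 1.956]
wrist_force: [-4.9, -0.9, 5.1]
width: 0.0298
finger_force: 30.0
```

>>> drive_tool(
  series=[
    [0.01,[0,0.0001,0],[0,0,-0.1]],
    [0.01,[0,0.0003,0],[0,0,-0.2]],
    [0.01,[0.0001,0.0004,0],[0,0,-0.3]],
    [0.01,[0.0001,0.0006,0],[0,0,-0.4]],
    [0.01,[0.0002,0.0007,0],[0,0,-0.5]],
  ],
)

```text
time: 12.45
tool_pos: [0.5765, 0.1704, 0.1209]
ee_rot: [-3.141, -0.0, 2.456]
wrist_force: [-6.1, -2.9, 5.0]
width: 0.0297
finger_force: 30.0
```

>>> drive_tool(
  series=[
    [0.01,[0,0.0001,0],[0,0,-0.1]],
    [0.01,[0,0.0003,0],[0,0,-0.2]],
    [0.01,[0.0001,0.0004,0],[0,0,-0.3]],
    [0.01,[0.0001,0.0006,0],[0,0,-0.4]],
    [0.01,[0.0002,0.0007,0],[0,0,-0.5]],
  ],
)

```text
time: 13.08
tool_pos: [0.5766, 0.1709, 0.1208]
ee_rot: [-3.14, -0.001, 2.956]
wrist_force: [-4.8, -2.2, 6.5]
width: 0.0299
finger_force: 30.0
```

>>> drive_tool(
  series=[
    [0.01,[0,0.0001,0],[0,0,-0.07]],
    [0.01,[0,0.0002,0],[0,0,-0.13]],
    [0.01,[0,0.0003,0],[0,0,-0.18]],
    [0.01,[0,0.0003,0],[0,0,-0.2]],
    [0.01,[0,0.0003,0],[0,0,-0.2]],
  ],
)

```text
time: 13.7
tool_pos: [0.5767, 0.1712, 0.1209]
ee_rot: [-3.14, -0.001, -3.13]
wrist_force: [-5.6, -3.1, 6.1]
width: 0.0297
finger_force: 30.0
```

```bash
python3 -c "
from h import *
go(.5747,.1711,.1208,3.2);print(robot.get_obs()['wrist_torque'])
w=save('wrist','w5.png');s=save('side','b5.png')
m=np.hstack([cv2.resize(w[:,:,::-1],(400,300),interpolation=cv2.INTER_AREA),cv2.resize(s[230:350,220:380,::-1],(400,300),interpolation=cv2.INTER_CUBIC)])
cv2.imwrite('pics/w5.png',m)"
```

```text
t 13.7 pos [0.5767 0.1712 0.1209] rpy [-3.14e+00 -1.00e-03 -3.13e+00] w 0.0297 F [-5.6 -3.1  6.1] j6 -1.39
shift [ 0.002  -0.      0.0001] rot [-0.001 -0.001 -0.046]
[-0.2886188   0.90826457  0.00100217]
```

View pics/w5.png

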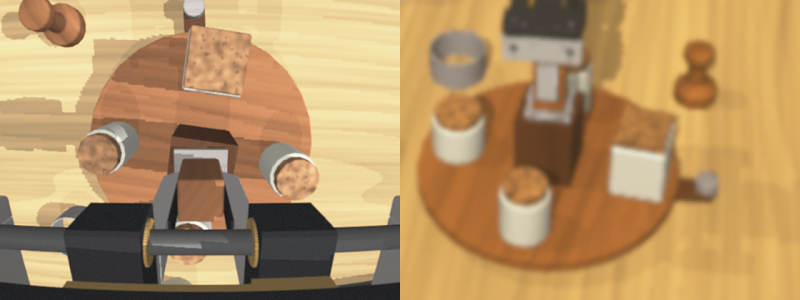

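The jar lid corners in the wrist view (400-px scale) are (192,27), (250,40), (242,97) and (183,87), with the pin at (194,9). The jar lags the pointer by the play.

```bash
python3 -c "
from h import *
l=onz('wrist',np.array([[192,27],[250,40],[242,97],[183,87]])*1.4,.108);print(l.mean(0))
d=np.roll(l,-1,0)-l;e=np.degrees(np.arctan2(d[:,1],d[:,0]))%90;print(e)
h=np.array([.5757,.1717]);j=l.mean(0)[:2]-h;print('jar ang',np.degrees(np.arctan2(j[1],j[0])),np.linalg.norm(j))
for z in(.015,.02,.03,.04):
  p=onz('wrist',[[194*1.4,9*1.4]],z)[0];q=p[:2]-h;print(z,p,np.degrees(np.arctan2(q[1],q[0]))%360)
for c,uv in(('side',[220+305/2.5,230+184/2.5]),('side',[342.5,302.5])):print(onz(c,[uv],.02),onz(c,[uv],.04))"
```

```text
[0.48636201 0.18332994 0.108     ]
[79.01967952 84.36800871 81.41027439 81.38915488]
jar ang 172.58299759028495 0.09009179347808309
0.015 [0.41958908 0.16250852 0.015     ] 183.3695642641746
0.02 [0.42104681 0.16264921 0.02      ] 183.34930979522252
0.03 [0.42396226 0.16293058 0.03      ] 183.30763073319616
0.04 [0.42687771 0.16321196 0.04      ] 183.26431495973938
[[0.41887347 0.16831041 0.02      ]] [[0.42019277 0.18893394 0.04      ]]
[[0.41772626 0.16426584 0.02      ]] [[0.41906966 0.18497434 0.04      ]]
```

The jar is at 172.2° and the front at 183.3°, so I need about +0.195 rad more.

>>> drive_tool(
  series=[
    [0.01,[0,0,0],[0,0,-0.06]],
    [0.01,[0,0.0001,0],[0,0,-0.12]],
    [0.01,[0,0.0002,0],[0,0,-0.17]],
    [0.01,[0,0.0003,0],[0,0,-0.195]],
    [0.01,[0,0.0003,0],[0,0,-0.195]],
  ],
)

```text
time: 14.42
tool_pos: [0.5766, 0.1713, 0.1209]
ee_rot: [-3.14, -0.002, -2.935]
wrist_force: [-5.8, -2.2, 5.9]
width: 0.0295
finger_force: 30.0
```

>>> drive_tool(
  series=[
    [0.01,[0,0,0],[0,0,0]],
    [0.01,[0,0,0],[0,0,0]],
    [0.01,[0,0,0],[0,0,0]],
    [0.01,[0,0,0],[0,0,0]],
  ],
)

```text
time: 14.92
tool_pos: [0.5766, 0.1713, 0.1209]
ee_rot: [-3.14, -0.002, -2.935]
wrist_force: [-5.5, -2.7, 6.1]
width: 0.03
finger_force: 30.0
```

```bash
python3 -c "
from h import *
go(.5747,.1711,.1208,3.2)
w=save('wrist','w6.png')
cv2.imwrite('pics/w6.png',cv2.resize(w[:210,140:420,::-1],(800,600),interpolation=cv2.INTER_CUBIC))"
```

```text
t 14.93 pos [0.5766 0.1713 0.1209] rpy [-3.140e+00 -2.000e-03 -2.935e+00] w 0.03 F [-5.5 -2.7  6.1] j6 -1.58
shift [0.0019 0.0002 0.0001] rot [-0.001 -0.002  0.148]
```

View pics/w6.png

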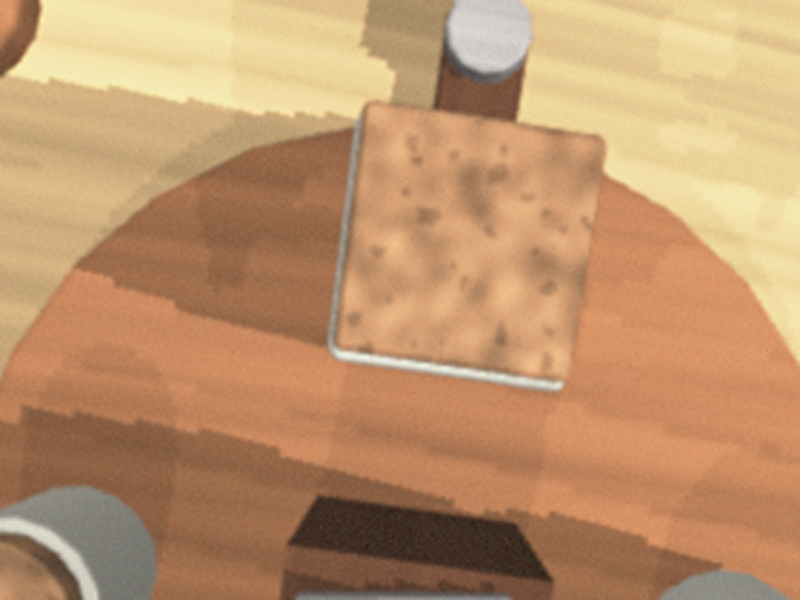

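The pin at (488,35) is now right behind the jar, whose lid corners are (367,100), (605,138), (567,383) and (338,348).

```bash
python3 -c "
from h import *
g=lambda l:np.array(l)*.35+[140,0]
l=onz('wrist',g([[367,100],[605,138],[567,383],[338,348]]),.108);h=np.array([.5757,.1717]);j=l.mean(0)[:2]-h
p=onz('wrist',g([[488,35]]),.018)[0];q=p[:2]-h
print(np.degrees(np.arctan2(j[1],j[0]))%360,np.linalg.norm(j),np.degrees(np.arctan2(q[1],q[0]))%360)
print(robot.get_obs()['finger_force'])"
```

```text
183.64881180411098 0.09180605825784689 183.3548688625582
29.964871108531952
```

The jar is at 183.6° against 183.4° for the pointer. Handle home, carousel still, grip at 30 N.

```bash
python3 -c "
from h import *
print(robot.close_job())"
```

```text
the job is handed in; nothing more can be done
None
```

I handed the job in at about 15 s: the handle is fully home in the hub, the square jar is over the pointer (0.3° off by the last wrist picture), the carousel is at rest and the gripper still holds the handle at 30 N; the hand-in gave no verdict.

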